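# Stand the salvaged capacitors in their discharge stands

### The arm

A 6-joint arm with a two-finger parallel gripper is mounted at the origin on a cart in front of the work surface, level with it; the furniture and walls round the work are solid. World frame = base frame: x ahead of the robot, y to its left, z up, the work surface at z = 0. Lengths are in mm, angles in rad, forces in N, time in s.
With the tool pointing down it reaches from about 400 to 925 mm from the base axis. Payload 12.5 kg.
Tool frame: the origin (TCP) lies midway between the tips of the shut fingers; the grasp point (between the pads) lies 19 mm behind it; z points along the fingers, y is the line along which they close (so a half turn about z gives the same grasp; the last joint's range is limited). The gripper opens to 95 mm and grips with 3 to 60 N. Pads are 20 mm wide; open, the fingers measure 119 mm over their backs; the gripper's body (75 mm by 180 mm) begins 59 mm behind the grasp point.
Start: joints at [1.076, 0.491, 1.559, -0, 1.092, -0.106], TCP at [236.909, 578.378, 214.661] pointing down, gripper open.
Joint ranges: [-3.1, 3.1], [-0.84, 2.19], [0.05, 2.79], [-1.13, 4.28], [0.06, 2.93], [-2.69, 2.69]. Speed limits (rad/s): [2.22, 2.22, 2.79, 3.14, 3.14, 3.14].

### API

Orientations are given as [roll, pitch, yaw] about the fixed x, y, z axes, in that order (R = Rz(yaw) Ry(pitch) Rx(roll)).
In Python, from cell import * gives the robot as it stands.
- The arm moves only by the tool servo_tool, never from a script. Its argument "moves" is one flat list of numbers, 5 for each row, row after row: the shift along the world's x, y, z as a fraction of full scale, then the turn about the world's z as a fraction of full scale, then the opening, from 0 (shut) to 1 (fully open). A call has 1 to 12 rows; each row is the pose to reach, as a shift and turn from the pose commanded when the call began, turning the shorter way round; what a row does not reach only later rows make up. Full scale, the value 1, is 400 mm for a shift and 180 degrees for a turn. A row lasts 1/12 s, in which the tool goes at most 41.7 mm and 7.16 degrees, less where a joint would pass 70% of its speed; a pose out of reach is approached as far as the arm can. A call with a number of a shift or a turn outside -1 to 1 is refused whole. A call with a gripper value outside its range is refused whole. The fingers move at their own pace and stop on an object; the grip force is fixed at half the most. Time passes only in rows, so rows that repeat a pose let the fingers close. It gives the time, the measured TCP pose, the force, the opening and the grip force at its end, in the units of the state.
- state(): the state, without advancing time (a new reading comes with each control period).
- read_camera(name): name is "side" or "top"; returns (picture, depth): 384x512x3 uint8, blue, green, red; 384x512 float32, mm along the optical axis (not along the pixel's ray), 0 where there is no reading.
- get_calibration(name): a dict with "K" (3x3 intrinsics, pixels), "k1" (the pictures are not rectified: a ray, as slopes to the right and down, at radius r is drawn at 1 + k1 r^2 times it, then the intrinsics apply), "R" (3x3) and "t" (3): a world point X has camera coordinates R X + t. Camera axes: x right, y down, z forward; pixel columns grow to the right and rows downward; lengths in mm; the calibration is good to about 2 mm. A picture is of the moment at which its call begins. get_calibration takes no time and is no camera call.
- job_done(): hands the job in; it is judged then, once.
The state is a dict: "t": time; "joints": joint angles; "qvel": joint speeds; "tau": joint torques, N m; "eef_pos": TCP position; "tcp_rot": TCP orientation; "ft_force": force on the tool from outside, world axes, zero at the start; "moment": the same for the moment, N m; "opening": opening from 0.0 (shut) to 1.0 (fully open); "grip_force": force on a finger pad.
Only numpy, scipy, OpenCV 4.12 (cv2) and the standard library are available. Lean on these libraries where they do the work, as an engineer would, in place of code of your own. Each camera call takes 0.05 s, during which the arm holds its last target. There are 200 camera calls.

### The job

Pick out the four blue capacitors on the bench and set each one upright in a discharge stand of its own, seated on the cup's floor: the two large ones in the wide black stands first, because they hold the most charge, and only then the two small ones in the narrow white stands. Set them down rather than dropping them, and leave the relay and the bolt where they are.

Things in the scene. Friction and masses are not known exactly. Their poses are not given: they have to be found in the camera images.
- large_capacitor_1: one of two identical large can capacitors: blue upright cylinder with a pale top, 35 mm diameter, 50 mm high, 40 to 85 g, standing loose on its flat end; origin at the centre of its underside, z up along its axis
- large_capacitor_2: one of two identical large can capacitors: blue upright cylinder with a pale top, 35 mm diameter, 50 mm high, 40 to 85 g, standing loose on its flat end; origin at the centre of its underside, z up along its axis
- small_capacitor_1: one of two identical small can capacitors: blue upright cylinder with a pale top, 22 mm diameter, 40 mm high, 40 to 85 g, standing loose on its flat end; origin at the centre of its underside, z up along its axis
- small_capacitor_2: one of two identical small can capacitors: blue upright cylinder with a pale top, 22 mm diameter, 40 mm high, 40 to 85 g, standing loose on its flat end; origin at the centre of its underside, z up along its axis
- wide_stand_1: one of two identical wide discharge stands, fixed to the bench: square black plastic base 64 mm wide and 4 mm thick with a screw at each corner, carrying a round open cup of 51 mm inner diameter (3 mm wall); the cup's rim is 12 mm above the bench and its floor 4 mm above the bench, with a copper contact in the middle; origin on the bench under the cup's centre, z up
- wide_stand_2: one of two identical wide discharge stands, fixed to the bench: square black plastic base 64 mm wide and 4 mm thick with a screw at each corner, carrying a round open cup of 51 mm inner diameter (3 mm wall); the cup's rim is 12 mm above the bench and its floor 4 mm above the bench, with a copper contact in the middle; origin on the bench under the cup's centre, z up
- narrow_stand_1: one of two identical narrow discharge stands, fixed to the bench: square white plastic base 52 mm wide and 4 mm thick with a screw at each corner, carrying a round open cup of 38 mm inner diameter (3 mm wall); the cup's rim is 12 mm above the bench and its floor 4 mm above the bench, with a copper contact in the middle; origin on the bench under the cup's centre, z up
- narrow_stand_2: one of two identical narrow discharge stands, fixed to the bench: square white plastic base 52 mm wide and 4 mm thick with a screw at each corner, carrying a round open cup of 38 mm inner diameter (3 mm wall); the cup's rim is 12 mm above the bench and its floor 4 mm above the bench, with a copper contact in the middle; origin on the bench under the cup's centre, z up
- orange_relay: bystander, not to be moved: loose orange relay block with a pale top, 28 x 44 mm and 35 mm high; origin at the centre of its underside, long side along its y
- steel_bolt: bystander, not to be moved: loose steel bolt standing on its head, 24 x 27 mm and 50 mm high; origin at the centre of its underside, z up
There are look-alikes about, which are no part of the job. What is shaped like the large_capacitor_1 but green or yellow is not meant.

How it is judged (in metres and radians):
On the way, in this order (a step that is already met when the one before it is completed fails the run):
1. both large capacitors stand in the two wide black stands, one in each, while both small ones are still where they started (within 30 mm) (((horizontal distance between large_capacitor_1 and wide_stand_1 below 0.012 m and z of large_capacitor_1 in the frame of wide_stand_1 below 0.009 m and angle between each of large_capacitor_1, large_capacitor_2's own z axis and vertical below 0.15 rad and horizontal distance between large_capacitor_2 and wide_stand_2 below 0.012 m and z of large_capacitor_2 in the frame of wide_stand_2 below 0.009 m) or (horizontal distance between large_capacitor_1 and wide_stand_2 below 0.012 m and z of large_capacitor_1 in the frame of wide_stand_2 below 0.009 m and angle between each of large_capacitor_1, large_capacitor_2's own z axis and vertical below 0.15 rad and horizontal distance between large_capacitor_2 and wide_stand_1 below 0.012 m and z of large_capacitor_2 in the frame of wide_stand_1 below 0.009 m)) and distance of each of small_capacitor_1, small_capacitor_2 from where it was at the start of the episode below 0.03 m), for 0.2 s.
2. both small capacitors stand in the two narrow white stands, one in each (((horizontal distance between small_capacitor_1 and narrow_stand_1 below 0.012 m and z of small_capacitor_1 in the frame of narrow_stand_1 below 0.009 m and angle between each of small_capacitor_1, small_capacitor_2's own z axis and vertical below 0.15 rad and horizontal distance between small_capacitor_2 and narrow_stand_2 below 0.012 m and z of small_capacitor_2 in the frame of narrow_stand_2 below 0.009 m) or (horizontal distance between small_capacitor_1 and narrow_stand_2 below 0.012 m and z of small_capacitor_1 in the frame of narrow_stand_2 below 0.009 m and angle between each of small_capacitor_1, small_capacitor_2's own z axis and vertical below 0.15 rad and horizontal distance between small_capacitor_2 and narrow_stand_1 below 0.012 m and z of small_capacitor_2 in the frame of narrow_stand_1 below 0.009 m))), for 0.2 s.
At the end, for the whole second after the job is handed in: Each black stand holds one large and each white stand one small capacitor: axis within 12 mm of the cup's centre, underside below 9 mm above the bench (cup floor 4 mm), upright within 0.15 rad, at rest; relay and bolt within 30 mm of their starts (((horizontal distance between large_capacitor_1 and wide_stand_1 below 0.012 m and z of large_capacitor_1 in the frame of wide_stand_1 below 0.009 m and angle between each of large_capacitor_1, large_capacitor_2's own z axis and vertical below 0.15 rad and horizontal distance between large_capacitor_2 and wide_stand_2 below 0.012 m and z of large_capacitor_2 in the frame of wide_stand_2 below 0.009 m) or (horizontal distance between large_capacitor_1 and wide_stand_2 below 0.012 m and z of large_capacitor_1 in the frame of wide_stand_2 below 0.009 m and angle between each of large_capacitor_1, large_capacitor_2's own z axis and vertical below 0.15 rad and horizontal distance between large_capacitor_2 and wide_stand_1 below 0.012 m and z of large_capacitor_2 in the frame of wide_stand_1 below 0.009 m)) and ((horizontal distance between small_capacitor_1 and narrow_stand_1 below 0.012 m and z of small_capacitor_1 in the frame of narrow_stand_1 below 0.009 m and angle between each of small_capacitor_1, small_capacitor_2's own z axis and vertical below 0.15 rad and horizontal distance between small_capacitor_2 and narrow_stand_2 below 0.012 m and z of small_capacitor_2 in the frame of narrow_stand_2 below 0.009 m) or (horizontal distance between small_capacitor_1 and narrow_stand_2 below 0.012 m and z of small_capacitor_1 in the frame of narrow_stand_2 below 0.009 m and angle between each of small_capacitor_1, small_capacitor_2's own z axis and vertical below 0.15 rad and horizontal distance between small_capacitor_2 and narrow_stand_1 below 0.012 m and z of small_capacitor_2 in the frame of narrow_stand_1 below 0.009 m)) and distance of each of orange_relay, steel_bolt from where it was at the start of the episode below 0.03 m and linear speed of each of large_capacitor_1, small_capacitor_1, small_capacitor_2, large_capacitor_2 below 0.02 m/s); the robot touches nothing.
It fails at once if the relay is moved more than 30 mm or tipped over (distance of orange_relay from where it was at the start of the episode above 0.03 m or angle between orange_relay's own z axis and vertical above 0.5 rad).
It fails at once if the bolt is moved more than 30 mm or tipped over (distance of steel_bolt from where it was at the start of the episode above 0.03 m or angle between steel_bolt's own z axis and vertical above 0.5 rad).
It fails at once if a capacitor is dropped (in free fall with its underside more than 35 mm above the bench) ((height (world z) of large_capacitor_1 above 0.035 m and contact force between large_capacitor_1 and anything else below 0.02 N) or (height (world z) of small_capacitor_1 above 0.035 m and contact force between small_capacitor_1 and anything else below 0.02 N) or (height (world z) of small_capacitor_2 above 0.035 m and contact force between small_capacitor_2 and anything else below 0.02 N) or (height (world z) of large_capacitor_2 above 0.035 m and contact force between large_capacitor_2 and anything else below 0.02 N)).
It also fails if it takes over 93 s, if anything falls off the work surface, if the arm or the gripper's body presses on something with over 40 N, if the wrist force passes 120 N, or if a joint passes its speed limit or range.

## Working session

There is one attempt and no reset: what is moved stays moved. The work goes in short steps, Python scripts to look and compute and a tool call to move; the robot and the scene stay as the last step left them, time stands still between calls to the robot, and variables do not carry over. Pictures are saved under pics/ and viewed, at most 14 in all, crops included, and the job is handed in when it is done.

Besides the shell and the picture viewer there is one more tool, called by a JSON object that holds its "method" and its "body", one argument or row to a line. servo_tool: Moves the arm, as the interface text tells. Its arguments: {"type":"object","properties":{"moves":{"type":"array"}},"required":["moves"]}

```bash
mkdir -p pics
python3 - <<'E'
from cell import *
import cv2,numpy as np
for n in("top","side"):
    p,d=read_camera(n); cv2.imwrite(f"pics/{n}0.png",p); np.save(f"pics/{n}0.npy",d)
    print(n,get_calibration(n))
print(state())
E
```

```text
top {'K': array([[407.53968359,   0.        , 256.12186402],
       [  0.        , 407.53968359, 183.53022668],
       [  0.        ,   0.        ,   1.        ]]), 'k1': -0.07084367023021693, 'R': array([[ 0.00370712, -0.99993583,  0.01070507],
       [-0.98062426, -0.00573187, -0.1958142 ],
       [ 0.19586299, -0.00977174, -0.98058258]]), 't': array([-119.94359134,  485.44243825,  849.16277514])}
side {'K': array([[493.03218921,   0.        , 260.50188311],
       [  0.        , 493.03218921, 188.67280244],
       [  0.        ,   0.        ,   1.        ]]), 'k1': 0.04039329706726113, 'R': array([[ 0.99895187, -0.04404866,  0.01244529],
       [-0.00758665, -0.42746478, -0.90400017],
       [ 0.04513992,  0.90295824, -0.42735092]]), 't': array([-522.21261256,    3.70258141, 1077.38230523])}
{'t': 0.1, 'joints': array([ 1.07638410e+00,  4.91481654e-01,  1.55941434e+00, -5.61253240e-07,
        1.09166028e+00, -1.05594959e-01]), 'qvel': array([ 0.00011282, -0.00247939, -0.00101665,  0.00048003,  0.00088979,
        0.00051097]), 'tau': array([ 3.36913305e-03, -6.13624620e+01, -2.58606541e+01,  6.93590823e-02,
        4.70309216e-02, -4.39604526e-05]), 'eef_pos': array([236.80642661, 578.16627872, 214.12222831]), 'tcp_rot': array([-3.14063434e+00, -1.01069933e-04,  2.75277560e+00]), 'ft_force': array([-0.04212094,  0.0256263 ,  0.41108979]), 'moment': array([ 0.00989091,  0.0154438 , -0.01115602]), 'grip_force': 0.0, 'opening': 1.0008743654537595}
```

View pics/top0.png

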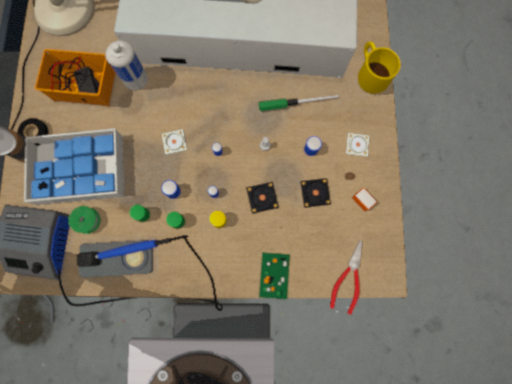

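View pics/side0.png

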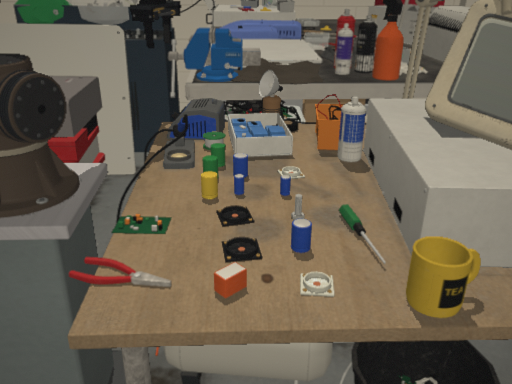

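Top view: large blue candidates are at (171,189) and (313,146), small ones at (217,149) and (213,191). The black stands are at (262,197) and (315,192), the white ones at (174,141) and (358,145), the bolt at (265,144) and the relay at (364,199). The green and yellow cans at (139,213), (176,220), (218,219) are look-alikes, and the blue bits in the tray and the spray bottle (126,62) are not capacitors.

```bash
cat > h.py <<'E'
import cv2,numpy as np
from cell import *
def ray(n,u,v,z):
    c=get_calibration(n);K=c["K"]; xd=np.array([(u-K[0,2])/K[0,0],(v-K[1,2])/K[1,1]]); x=xd.copy()
    for _ in range(10): x=xd/(1+c["k1"]*(x@x))
    R,t=c["R"],c["t"]; o=-R.T@t; d=R.T@np.r_[x,1]
    return (o+d*(z-o[2])/d[2])[:2]
def proj(n,X):
    c=get_calibration(n);K=c["K"];p=c["R"]@np.array(X,float)+c["t"];s=p[:2]/p[2];s=s*(1+c["k1"]*(s@s));return s*K[0,0]+K[:2,2]
E
python3 - <<'E'
from h import *
p=cv2.imread("pics/top0.png"); s=cv2.imread("pics/side0.png")
a=cv2.resize(p[125:215,155:385],None,fx=3.4,fy=3.4,interpolation=cv2.INTER_CUBIC)
b=cv2.resize(s[145:305,190:345],None,fx=1.8,fy=1.8,interpolation=cv2.INTER_CUBIC)
o=np.zeros((600,800,3),np.uint8);o[:a.shape[0],:a.shape[1]]=a;o[-b.shape[0]:,:b.shape[1]]=b;cv2.imwrite("pics/crop.png",o)
hv=cv2.cvtColor(p,cv2.COLOR_BGR2HSV);hs=cv2.cvtColor(s,cv2.COLOR_BGR2HSV)
def blobs(m,amin):
    n,l,st,c=cv2.connectedComponentsWithStats(m.astype(np.uint8)*255)
    return [(st[i].tolist(),c[i].round(1).tolist()) for i in range(1,n) if st[i,4]>=amin]
for nm,h in(("top",hv),("side",hs)):
    m=(h[...,0]>105)&(h[...,0]<130)&(h[...,1]>150)
    print(nm,[x for x in blobs(m,12)])
m=(hv[...,2]<70); m[:, :240]=0;m[:,335:]=0;m[:170]=0;m[215:]=0
print("black",blobs(m,100))
m=(hv[...,1]<45)&(hv[...,2]>150); m[:125]=0;m[215:]=0;m[:,:155]=0;m[:,385:]=0
print("white",blobs(m,8))
m=(hv[...,0]<14)&(hv[...,1]>170);print("orange",blobs(m,20))
E
```

```text
top [([130, 63, 10, 14, 52], [134.5, 69.3]), ([121, 68, 11, 12, 52], [125.8, 73.5]), ([305, 146, 12, 9, 53], [309.5, 151.0]), ([87, 151, 9, 6, 19], [91.3, 153.5]), ([215, 151, 6, 4, 17], [217.6, 152.8]), ([72, 154, 8, 4, 13], [75.3, 155.2]), ([52, 168, 3, 10, 14], [52.6, 172.6]), ([84, 169, 12, 7, 28], [90.3, 172.7]), ([49, 183, 5, 13, 31], [50.9, 188.9]), ([169, 187, 11, 11, 44], [175.1, 193.4]), ([51, 216, 17, 56, 603], [58.9, 241.8]), ([97, 241, 59, 18, 410], [126.8, 249.2])]
side [([185, 115, 31, 23, 523], [199.2, 125.8]), ([344, 115, 6, 26, 59], [346.5, 126.6]), ([359, 115, 6, 9, 30], [361.1, 119.0]), ([178, 118, 7, 14, 58], [180.9, 125.4]), ([358, 125, 5, 7, 20], [360.1, 127.6]), ([170, 132, 4, 5, 14], [171.5, 134.4]), ([357, 136, 5, 4, 12], [359.3, 137.6]), ([234, 158, 14, 19, 207], [240.3, 165.9]), ([235, 178, 9, 16, 126], [238.6, 185.7]), ([281, 179, 9, 16, 129], [284.8, 186.5]), ([292, 224, 19, 28, 425], [300.6, 238.9])]
black [([302, 179, 27, 28, 542], [315.2, 192.5]), ([248, 183, 29, 29, 546], [262.1, 197.0])]
white [([162, 130, 25, 25, 410], [173.7, 141.8]), ([346, 133, 23, 23, 396], [357.3, 144.3]), ([260, 137, 9, 13, 74], [263.8, 143.5]), ([306, 136, 15, 14, 153], [313.7, 142.1]), ([211, 142, 11, 9, 70], [215.9, 146.2]), ([161, 180, 15, 14, 153], [168.3, 186.9]), ([208, 186, 9, 9, 67], [212.0, 189.9]), ([357, 190, 18, 17, 160], [365.5, 197.8])]
orange [([48, 56, 34, 34, 339], [62.5, 72.1]), ([370, 64, 17, 12, 93], [379.1, 69.5]), ([353, 195, 15, 16, 66], [359.4, 203.1]), ([331, 268, 19, 40, 162], [337.7, 286.4]), ([348, 270, 11, 44, 157], [354.9, 292.0])]
```

View pics/crop.png

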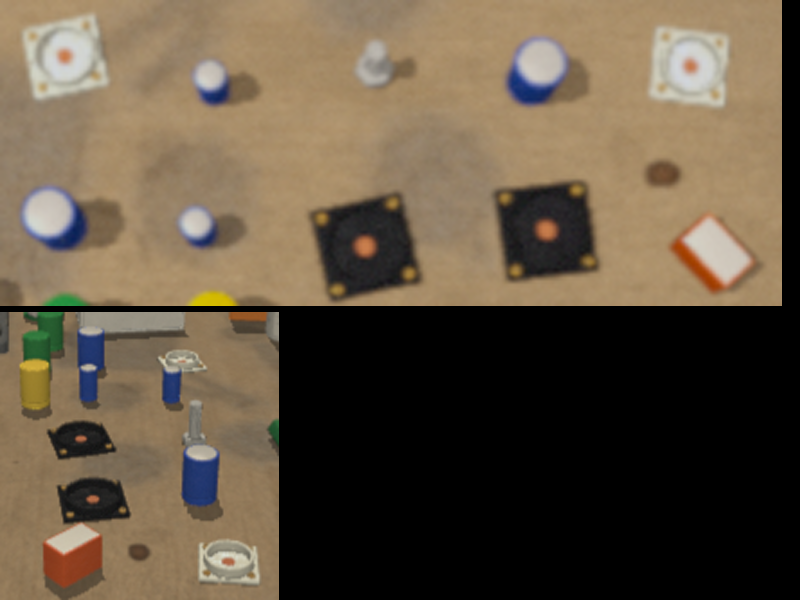

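The enlarged crop confirms it. Blue cans with pale tops: the two large ones are at top-view (169,187) and (314,142), the two small ones at (216,146) and (212,190). The black stands with copper contacts are at (262,197) and (315,192), the white ones at (174,141) and (358,144).

Run:
```python
from h import *
p=cv2.imread("pics/top0.png");d=np.load("pics/top0.npy");hv=cv2.cvtColor(p,cv2.COLOR_BGR2HSV)
s=cv2.imread("pics/side0.png");hs=cv2.cvtColor(s,cv2.COLOR_BGR2HSV)
def cop(h,u,v,r):
    m=((h[...,0]<14)|(h[...,0]>172))&(h[...,1]>95)&(h[...,2]>90); q=np.argwhere(m[v-r:v+r+1,u-r:u+r+1]); return q.mean(0)[::-1]+[u-r,v-r],len(q)
for n,tp,sd in(("W1",(262,197),(235,215)),("W2",(315,192),(241,249)),("N1",(174,141),(291,172)),("N2",(358,144),(317,283))):
    c,k=cop(hv,*tp,5);e,j=cop(hs,*sd,5); print(n,c,k,ray("top",*c,4).round(1),"outline",ray("top",*dict(W1=(262.1,197),W2=(315.2,192.5),N1=(173.7,141.8),N2=(357.3,144.3))[n],5).round(1),"side",j,ray("side",*e,4).round(1))
for n,c,z in(("L1",(168.3,186.9),50),("L2",(313.7,142.1),50),("S1",(215.9,146.2),40),("S2",(212,189.9),40),("bolt",(263.8,143.5),25),("relay",(365.5,197.8),35),("yel",(218,217),50),("grn",(176,218),50)):
    print(n,ray("top",*c,z).round(1))
# side: bottom edge of blue -> near side of cylinder
for n,u,yb,r in(("L1",240.5,182,17.5),("L2",301,251.5,17.5),("S1",285.5,195,11),("S2",239,195,11)):
    print("side",n,ray("side",u,yb,0).round(1),"+y",r)
```

```text
W1 [262. 197.] 37 [ 463.4 -131.7] outline [ 463.2 -131.9] side 18 [ 465.3 -130.3]
W2 [315.22222222 192.27777778] 36 [ 475.1 -254.8] outline [ 474.4 -254.6] side 24 [ 477.2 -254.4]
N1 [173.5 141. ] 8 [596.5  77.9] outline [594.2  77.2] side 2 [600.4  82.7]
N2 [357.71428571 144.        ] 7 [ 592.3 -359.5] outline [ 591.2 -358.2] side 20 [ 595.1 -359.2]
L1 [477.1  75.4]
L2 [ 581.7 -247. ]
S1 [573.5 -26.2]
S2 [472.8 -19.9]
bolt [ 585.1 -135.2]
relay [ 457.6 -362.9]
yel [411.4 -35.4]
grn [408.6  55.6]
side L1 [478.4  36. ] +y 17.5
side L2 [ 582.6 -260.4] +y 17.5
side S1 [575.7 -33.8] +y 11
side S2 [474.6 -31.9] +y 11
```

Run:
```python
from h import *
d=np.load("pics/top0.npy");c=get_calibration("top");K=c["K"]
v,u=np.mgrid[0:384,0:512];x=np.stack([(u-K[0,2])/K[0,0],(v-K[1,2])/K[1,1],np.ones(u.shape)],-1)
r=x[...,:2].copy()
for _ in range(6): x[...,:2]=r/(1+c["k1"]*(x[...,:2]**2).sum(-1,keepdims=True))
W=(x*d[...,None]-c["t"])@c["R"]
ok=d>0
for y in range(-450,620,50):
    print(y,[int(W[...,2][ok&(abs(W[...,0]-X)<25)&(abs(W[...,1]-y)<25)].max(initial=-999)) for X in range(200,800,50)])
```

```text
-450 [-714, 3, 3, 3, 3, 2, 2, 3, 4, 4, 4, 93]
-400 [-715, 3, 4, 4, 3, 35, 3, 7, 12, 3, 94, 92]
-350 [12, 15, 13, 13, 5, 37, 36, 13, 14, 4, 4, 153]
-300 [12, 15, 15, 3, 4, 13, 12, 5, 3, 3, 14, 157]
-250 [-711, 4, 4, 3, 3, 12, 15, 52, 53, 4, 17, 157]
-200 [-712, 7, 13, 10, 3, 3, 6, 4, 4, 3, 25, 157]
-150 [-714, 14, 14, 4, 4, 14, 12, 4, 52, 16, 24, 156]
-100 [-712, 3, 5, 3, 4, 15, 13, 3, 3, 3, 20, 155]
-50 [0, 70, 83, 4, 54, 41, 42, 41, 42, 5, 3, 148]
0 [-249, 3, 109, 164, 52, 42, 42, 42, 43, 4, 3, 3]
50 [-357, 3, 3, 164, 53, 52, 53, 11, 14, 3, 4, 4]
100 [-377, 3, 26, 140, 50, 52, 52, 13, 14, 5, 3, 3]
150 [-713, 3, 30, 119, 53, 53, 3, 3, 3, 4, 3, 160]
200 [-714, 3, 82, 95, 4, 53, 54, 54, 54, 4, 3, 163]
250 [-177, 4, 76, 75, 35, 55, 53, 48, 53, 3, 86, 87]
300 [-2, 37, 79, 92, 93, 53, 43, 48, 53, 4, 124, 129]
350 [-713, 14, 82, 94, 94, 80, 48, 35, 54, 3, 124, 127]
400 [-713, 3, 77, 93, 94, 84, 54, 156, 153, 21, 88, 87]
450 [-712, 3, 69, 72, 88, 4, 4, 117, 91, 21, 8, 10]
500 [-711, -999, -999, -999, 1, 3, 2, 2, -999, 7, 4, 2]
550 [-715, -999, -999, -999, -999, -999, -99, -97, -98, -98, -95, -96]
600 [-713, -999, -999, -999, -999, -999, -999, -999, -999, -99, -95, -97]
```

{"method": "servo_tool", "body": {
  "moves": [0.48,-1,0,0.124,0.65,0.48,-1,0,0.124,0.65,0.48,-1,0,0.124,0.65,0.48,-1,0,0.124,0.65,0.48,-1,0,0.124,0.65,0.48,-1,0,0.124,0.65,0.48,-1,0,0.124,0.65,0.48,-1,0,0.124,0.65,0.48,-1,0,0.124,0.65,0.48,-1,0,0.124,0.65,0.48,-1,0,0.124,0.65,0.48,-1,0,0.124,0.65]
}}

```text
t: 1.1
eef_pos: [430.7, 174.6, 214.6]
tcp_rot: [-3.141, 0.0, 3.138]
ft_force: [-0.3, -0.4, 0.6]
opening: 0.653
grip_force: 0.0
```

{"method": "servo_tool", "body": {
  "moves": [0.123,-0.258,0,0,0.65,0.123,-0.258,0,0,0.65,0.123,-0.258,0,0,0.65,0.123,-0.258,-0.287,0,0.65,0.123,-0.258,-0.287,0,0.65,0.123,-0.258,-0.287,0,0.65,0.123,-0.258,-0.287,0,0.65,0.123,-0.258,-0.287,0,0.65,0.123,-0.258,-0.287,0,0.65,0.123,-0.258,-0.287,0,0.65]
}}

```text
t: 1.93
eef_pos: [479.0, 75.6, 101.8]
tcp_rot: [3.141, 0.003, -3.14]
ft_force: [-0.0, 0.3, 0.2]
opening: 0.649
grip_force: 0.0
```

Run:
```python
from h import *
p,d=read_camera("side");q,_=read_camera("top")
cv2.imwrite("pics/a1.png",np.hstack([cv2.resize(p[60:260,140:340],(400,400)),cv2.resize(q[100:300,90:290],(400,400))]))
print(state()["eef_pos"],state()["joints"])
```

```text
[478.84063848  75.43624365 101.57191671] [ 1.98304287e-02  4.57533279e-01  2.01764969e+00  1.57823090e-04
  6.63308919e-01 -1.55223037e+00]
```

View pics/a1.png

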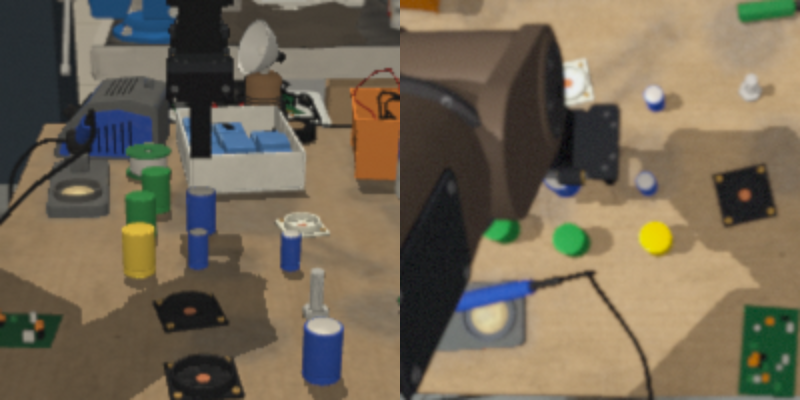

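The fingers (side crop x≈200) line up over the rear large can (x≈201). Descending and closing.

{"method": "servo_tool", "body": {
  "moves": [0,0,-0.06,0,0.65,0,0,-0.12,0,0.65,0,0,-0.18,0,0.65,0,0,-0.21,0,0.65,0,0,-0.21,0,0.65,0,0,-0.21,0,0.65,0,0,-0.21,0,0.2,0,0,-0.21,0,0.2,0,0,-0.21,0,0.2,0,0,-0.21,0,0.2,0,0,-0.21,0,0.2,0,0,-0.21,0,0.2]
}}

```text
t: 3.03
eef_pos: [478.4, 75.2, 16.4]
tcp_rot: [3.141, 0.001, -3.141]
ft_force: [-0.8, 0.0, 6.7]
opening: 0.365
grip_force: 30.0
```

{"method": "servo_tool", "body": {
  "moves": [0,0,0.05,0,0.2,0,0,0.11,0,0.2,0,0,0.17,0,0.2,-0.004,-0.06,0.2,0,0.2,-0.01,-0.14,0.2,0,0.2,-0.015,-0.22,0.2,0,0.2,-0.02,-0.3,0.2,0,0.2,-0.025,-0.38,0.2,0,0.2,-0.03,-0.46,0.2,0,0.2,-0.035,-0.5,0.2,0,0.2,-0.035,-0.515,0.2,0,0.2,-0.035,-0.515,0.2,0,0.2]
}}

```text
t: 4.03
eef_pos: [464.0, -131.8, 95.8]
tcp_rot: [3.141, -0.0, 3.14]
ft_force: [0.3, -0.0, -1.5]
opening: 0.364
grip_force: 30.0
```

{"method": "servo_tool", "body": {
  "moves": [0,0,-0.06,0,0.2,0,0,-0.11,0,0.2,0,0,-0.14,0,0.2,0,0,-0.16,0,0.2,0,0,-0.16,0,0.2,0,0,-0.16,0,0.2]
}}

```text
t: 4.53
eef_pos: [464.2, -130.1, 32.0]
tcp_rot: [3.141, -0.0, -3.14]
ft_force: [0.6, -0.6, -0.8]
opening: 0.363
grip_force: 30.0
```

Run:
```python
from h import *
p,d=read_camera("side");q,_=read_camera("top")
cv2.imwrite("pics/a2.png",np.hstack([cv2.resize(p[120:270,160:310],(400,400)),cv2.resize(q[120:270,190:340],(400,400))]))
s=state();print(s["eef_pos"],s["opening"],s["ft_force"])
```

```text
[ 464.49860648 -130.53854442   32.55840953] 0.36653695015390514 [0.72951863 0.10820338 0.38410428]
```

View pics/a2.png

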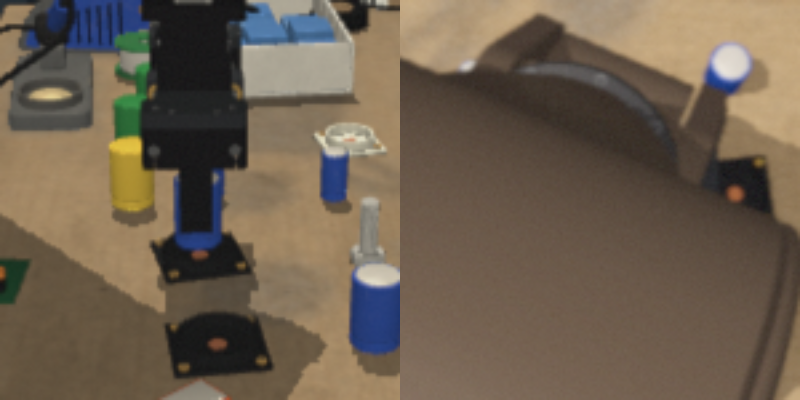

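The side crop shows the can (x≈199) centred over the black cup (x≈200), just above the rim. Lowering.

{"method": "servo_tool", "body": {
  "moves": [0,0,-0.008,0,0.2,0,0,-0.015,0,0.2,0,0,-0.022,0,0.2,0,0,-0.028,0,0.2,0,0,-0.028,0,0.2,0,0,-0.028,0,0.2]
}}

```text
t: 5.13
eef_pos: [464.0, -130.8, 20.5]
tcp_rot: [3.141, -0.0, -3.141]
ft_force: [0.1, 0.2, -0.3]
opening: 0.361
grip_force: 30.0
```

{"method": "servo_tool", "body": {
  "moves": [0,0,-0.002,0,0.2,0,0,-0.002,0,0.65,0,0,-0.002,0,0.65,0,0,-0.002,0,0.65,0,0,-0.002,0,0.65,0,0,0.04,0,0.65,0,0,0.1,0,0.65,0,0,0.2,0,0.65,0,0,0.2,0,0.65]
}}

```text
t: 5.88
eef_pos: [466.1, -131.6, 105.5]
tcp_rot: [-3.139, 0.006, -3.141]
ft_force: [0.4, -1.0, 1.0]
opening: 0.65
grip_force: 0.0
```

{"method": "servo_tool", "body": {
  "moves": [0.06,-0.06,0,0,0.65,0.12,-0.12,0,0,0.65,0.18,-0.18,0,0,0.65,0.24,-0.24,0,0,0.65,0.296,-0.288,0,0,0.65,0.296,-0.288,0,0,0.65,0.296,-0.288,0,0,0.65,0.296,-0.288,0,0,0.65]
}}

```text
t: 6.55
eef_pos: [581.7, -245.5, 99.9]
tcp_rot: [3.141, -0.001, -3.141]
ft_force: [-0.9, 0.8, -0.0]
opening: 0.65
grip_force: 0.0
```

Run:
```python
from h import *
p,d=read_camera("side");q,_=read_camera("top")
cv2.imwrite("pics/a3.png",np.hstack([cv2.resize(p[120:270,190:340],(400,400)),cv2.resize(q[120:270,190:340],(400,400))]))
s=state();print(s["eef_pos"],s["opening"],s["ft_force"])
```

```text
[ 581.78488881 -245.18326028  100.51987619] 0.6494525940412292 [-0.97102706 -0.38301146 -1.02189831]
```

View pics/a3.png

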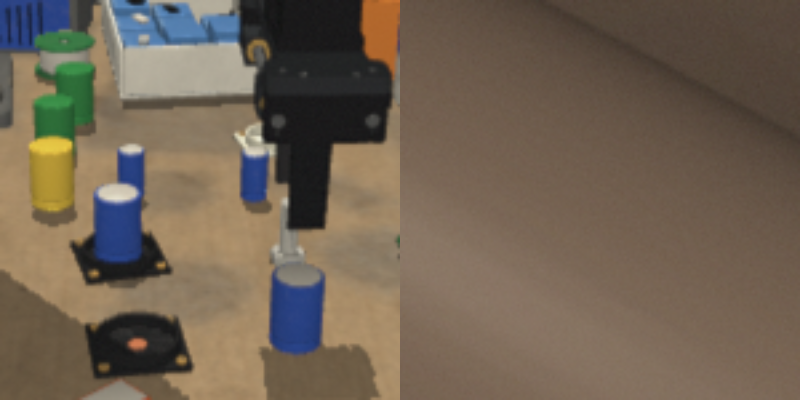

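Run:
```python
from h import *
f=lambda X:(((proj("side",X)-[190,120])*400/150).round(0))
print(f((581.8,-287,100)),f((582.5,-246,50)),f((582.5,-246,25)),f((464,-131,30)))
```

```text
[308. 235.] [297. 274.] [295. 307.] [117. 223.]
```

L1 stands in its stand in the side view, and the finger (crop 308,228) is exactly where projection puts it over L2 (297,274). Grasping L2.

{"method": "servo_tool", "body": {
  "moves": [0,0,-0.06,0,0.65,0,0,-0.12,0,0.65,0,0,-0.18,0,0.65,0,0,-0.212,0,0.65,0,0,-0.212,0,0.65,0,0,-0.212,0,0.65,0,0,-0.212,0,0.2,0,0,-0.212,0,0.2,0,0,-0.212,0,0.2,0,0,-0.212,0,0.2,0,0,-0.212,0,0.2,0,0,-0.212,0,0.2]
}}

```text
t: 7.65
eef_pos: [582.8, -246.2, 16.5]
tcp_rot: [-3.141, 0.001, -3.141]
ft_force: [-0.6, 0.1, 5.9]
opening: 0.363
grip_force: 30.0
```

{"method": "servo_tool", "body": {
  "moves": [0,0,0.05,0,0.2,0,0,0.1,0,0.2,0,0,0.14,0,0.2,-0.06,-0.005,0.15,0,0.2,-0.13,-0.01,0.15,0,0.2,-0.2,-0.016,0.15,0,0.2,-0.25,-0.0215,0.15,0,0.2,-0.266,-0.0215,0.15,0,0.2,-0.266,-0.0215,0.15,0,0.2,-0.266,-0.0215,0.1,0,0.2,-0.266,-0.0215,0.05,0,0.2,-0.266,-0.0215,0.04,0,0.2]
}}

```text
t: 8.65
eef_pos: [476.5, -254.2, 29.6]
tcp_rot: [3.14, -0.002, -3.141]
ft_force: [-1.5, 0.0, -0.6]
opening: 0.361
grip_force: 30.0
```

{"method": "servo_tool", "body": {
  "moves": [0,0,-0.008,0,0.2,0,0,-0.015,0,0.2,0,0,-0.022,0,0.2,0,0,-0.028,0,0.2,0,0,-0.028,0,0.2,0,0,-0.028,0,0.2,0,0,-0.03,0,0.2]
}}

```text
t: 9.23
eef_pos: [476.4, -254.8, 20.4]
tcp_rot: [-3.141, 0.001, -3.141]
ft_force: [-3.3, 3.0, 21.1]
opening: 0.365
grip_force: 30.0
```

Run:
```python
from h import *
p,d=read_camera("side")
cv2.imwrite("pics/a4.png",cv2.resize(p[150:300,180:330],(500,500)))
s=state();print(s["eef_pos"],s["opening"],s["ft_force"])
```

```text
[ 476.30099099 -254.76719187   20.50117143] 0.3640391735201161 [-0.99831969  0.4723078   4.26285571]
```

View pics/a4.png

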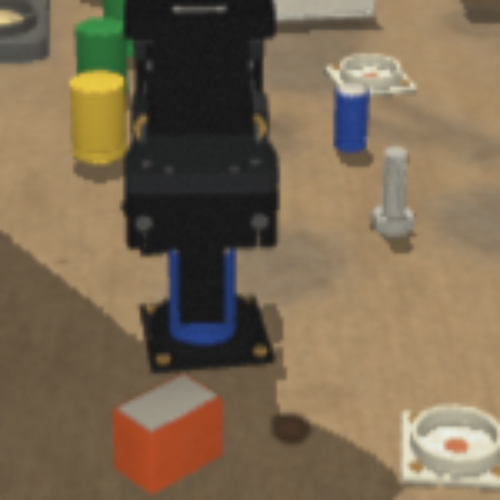

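L2 is seated in the front black stand, and contact was felt. Releasing.

{"method": "servo_tool", "body": {
  "moves": [0,0,0,0,0.65,0,0,0,0,0.65,0,0,0,0,0.65,0,0,0,0,0.65,0,0,0.04,0,0.5,0,0,0.1,0,0.5,0,0,0.2,0,0.5,0,0,0.2,0,0.5,0,0,0.2,0,0.5]
}}

```text
t: 10.03
eef_pos: [476.9, -255.1, 101.6]
tcp_rot: [-3.139, 0.003, -3.141]
ft_force: [0.8, -0.2, -1.2]
opening: 0.502
grip_force: 0.0
```

{"method": "servo_tool", "body": {
  "moves": [0.03,0.07,0,0,0.5,0.06,0.15,0,0,0.5,0.1,0.23,0,0,0.5,0.135,0.31,0,0,0.5,0.17,0.39,0,0,0.5,0.2,0.47,0,0,0.5,0.24,0.55,0,0,0.5,0.246,0.574,0,0,0.5,0.246,0.574,0,0,0.5,0.246,0.574,0,0,0.5]
}}

```text
t: 10.87
eef_pos: [573.9, -25.0, 98.9]
tcp_rot: [3.141, -0.002, -3.14]
ft_force: [0.1, 0.7, 0.9]
opening: 0.501
grip_force: 0.0
```

Run:
```python
from h import *
p,d=read_camera("side")
cv2.imwrite("pics/a5.png",cv2.resize(p[110:280,190:340],(530,600)))
s=state();print(s["eef_pos"],s["opening"],s["ft_force"])
f=lambda X:(((proj("side",X)-[190,110])*3.53).round(0))
print("tip",f((574.5,-56,100)),"S1",f((574.5,-25,40)),"bottoms",f((464,-131-17.5,4)),f((476,-254.6-17.5,4)))
```

```text
[573.8240506  -25.70518815  99.1108192 ] 0.4963635802387859 [-0.6093719   1.21281037  0.00232459]
tip [344. 162.] S1 [336. 235.] bottoms [155. 386.] [178. 508.]
```

View pics/a5.png

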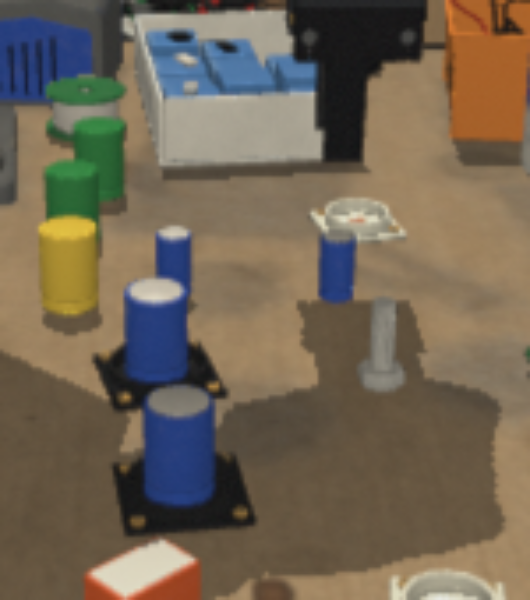

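Both large cans stand seated in the black stands (bottoms at crop (156,382) and (179,505), predicted (155,386) and (178,508)). The finger lines up over the small can at (336,235).

{"method": "servo_tool", "body": {
  "moves": [0,0,-0.06,0,0.5,0,0,-0.12,0,0.5,0,0,-0.18,0,0.5,0,0,-0.214,0,0.5,0,0,-0.214,0,0.5,0,0,-0.214,0,0.5,0,0,-0.214,0,0.1,0,0,-0.214,0,0.1,0,0,-0.214,0,0.1,0,0,-0.214,0,0.1,0,0,-0.214,0,0.1,0,0,-0.214,0,0.1]
}}

```text
t: 11.92
eef_pos: [574.8, -25.1, 14.9]
tcp_rot: [-3.141, 0.001, -3.141]
ft_force: [-1.0, -0.9, 6.5]
opening: 0.226
grip_force: 30.0
```

{"method": "servo_tool", "body": {
  "moves": [0,0,0.05,0,0.1,0,0,0.1,0,0.1,0,0,0.13,0,0.1,0.02,0.07,0.13,0,0.1,0.035,0.14,0.13,0,0.1,0.05,0.21,0.13,0,0.1,0.056,0.2575,0.13,0,0.1,0.056,0.2575,0.13,0,0.1,0.056,0.2575,0.1,0,0.1,0.056,0.2575,0.06,0,0.1,0.056,0.2575,0.04,0,0.1,0.056,0.2575,0.04,0,0.1]
}}

```text
t: 12.92
eef_pos: [595.7, 77.0, 28.0]
tcp_rot: [-3.142, -0.004, 3.141]
ft_force: [-0.3, 0.8, -0.9]
opening: 0.223
grip_force: 30.0
```

Run:
```python
from h import *
p,d=read_camera("side")
cv2.imwrite("pics/a6.png",cv2.resize(p[120:200,250:330],(560,560)))
s=state();print(s["eef_pos"],s["opening"],s["ft_force"])
f=lambda X:(((proj("side",X)-[250,120])*7).round(0))
print("stand corners centre",f((597,78,4)),"can bottom front",f((597,67,16)))
```

```text
[596.26547377  77.11578139  29.04993089] 0.22518944304133495 [-0.03015157  0.63816023 -0.75274885]
stand corners centre [282. 370.] can bottom front [286. 350.]
```

View pics/a6.png

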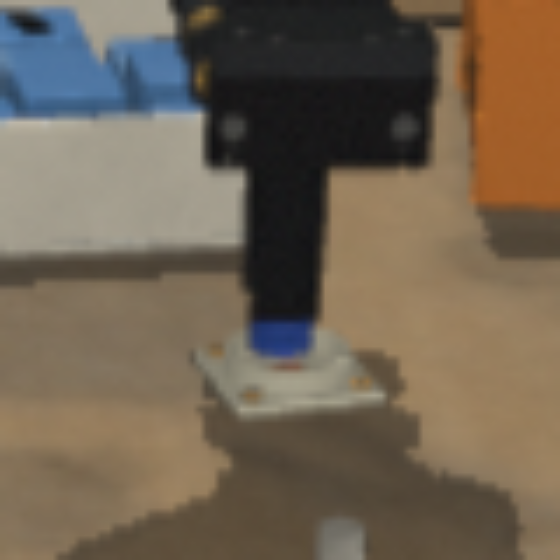

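The can (crop x≈281) hangs about 2 mm left of the cup centre (x≈288). Shifting +2 mm in x and lowering.

{"method": "servo_tool", "body": {
  "moves": [0.005,0,0,0,0.1,0.005,0,-0.008,0,0.1,0.005,0,-0.015,0,0.1,0.005,0,-0.022,0,0.1,0.005,0,-0.028,0,0.1,0.005,0,-0.03,0,0.1,0.005,0,-0.03,0,0.1,0.005,0,-0.03,0,0.1]
}}

```text
t: 13.63
eef_pos: [599.0, 77.9, 18.9]
tcp_rot: [-3.142, 0.001, -3.141]
ft_force: [-1.8, -1.2, 7.2]
opening: 0.224
grip_force: 30.0
```

{"method": "servo_tool", "body": {
  "moves": [0,0,0,0,0.5,0,0,0,0,0.5,0,0,0,0,0.5,0,0,0,0,0.5,0,0,0.04,0,0.5,0,0,0.1,0,0.5,0,0,0.2,0,0.5,0,0,0.2,0,0.5,0,0,0.2,0,0.5]
}}

```text
t: 14.38
eef_pos: [599.8, 78.0, 100.1]
tcp_rot: [3.141, 0.004, -3.141]
ft_force: [-0.3, -0.3, 0.1]
opening: 0.498
grip_force: 0.0
```

{"method": "servo_tool", "body": {
  "moves": [-0.06,-0.05,0,0,0.5,-0.13,-0.1,0,0,0.5,-0.2,-0.15,0,0,0.5,-0.26,-0.2,0,0,0.5,-0.31,-0.24,0,0,0.5,-0.3135,-0.246,0,0,0.5,-0.3135,-0.246,0,0,0.5,-0.3135,-0.246,0,0,0.5,-0.3135,-0.246,0,0,0.5]
}}

```text
t: 15.13
eef_pos: [474.2, -20.0, 97.9]
tcp_rot: [3.141, -0.0, -3.14]
ft_force: [0.3, 1.1, 0.2]
opening: 0.502
grip_force: 0.0
```

Run:
```python
from h import *
p,d=read_camera("side")
cv2.imwrite("pics/a7.png",cv2.resize(p[110:210,220:320],(600,600)))
s=state();print(s["eef_pos"],s["opening"],s["ft_force"])
f=lambda X:(((proj("side",X)-[220,110])*6).round(0))
print("tip",f((473.5,-52,100)),"S2",f((473.5,-20.5,40)),"S1 top in N1",f((597,78,44)),"bottom front",f((597,67,4)))
```

```text
[474.17507056 -19.92451943  97.92090007] 0.5033470099604134 [-0.48805895  0.09864728  0.1336269 ]
tip [109. 272.] S2 [110. 396.] S1 top in N1 [425. 283.] bottom front [424. 388.]
```

View pics/a7.png

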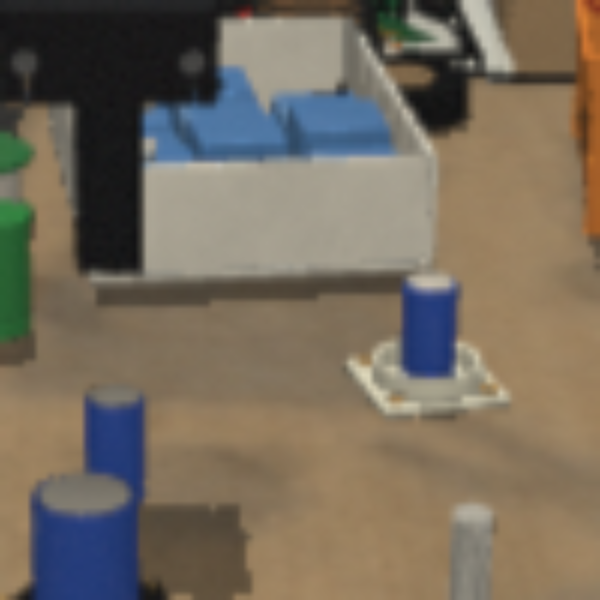

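S1 stands upright and centred in the white cup (crop (430,325)). The finger (110) is within about 1.5 mm of S2 (114,396).

{"method": "servo_tool", "body": {
  "moves": [0.0025,0,-0.06,0,0.5,0.0025,0,-0.12,0,0.5,0.0025,0,-0.18,0,0.5,0.0025,0,-0.21,0,0.5,0.0025,0,-0.21,0,0.5,0.0025,0,-0.21,0,0.5,0.0025,0,-0.21,0,0.1,0.0025,0,-0.21,0,0.1,0.0025,0,-0.21,0,0.1,0.0025,0,-0.21,0,0.1,0.0025,0,-0.21,0,0.1,0.0025,0,-0.21,0,0.1]
}}

```text
t: 16.18
eef_pos: [474.8, -20.5, 14.8]
tcp_rot: [-3.142, 0.001, -3.141]
ft_force: [-0.6, 0.3, 6.7]
opening: 0.224
grip_force: 30.0
```

{"method": "servo_tool", "body": {
  "moves": [0,0,0.06,0,0.1,0,0,0.13,0,0.1,0,0,0.2,0,0.1,0.03,-0.08,0.21,0,0.1,0.06,-0.16,0.21,0,0.1,0.09,-0.25,0.21,0,0.1,0.12,-0.34,0.21,0,0.1,0.15,-0.43,0.21,0,0.1,0.18,-0.52,0.21,0,0.1,0.21,-0.61,0.21,0,0.1,0.24,-0.7,0.21,0,0.1,0.28,-0.78,0.21,0,0.1]
}}

```text
t: 17.18
eef_pos: [586.1, -334.8, 98.2]
tcp_rot: [3.141, -0.001, 3.141]
ft_force: [1.3, 1.2, -0.1]
opening: 0.225
grip_force: 30.0
```

{"method": "servo_tool", "body": {
  "moves": [0.0175,-0.0665,0,0,0.1,0.0175,-0.0665,0,0,0.1,0.0175,-0.0665,-0.06,0,0.1,0.0175,-0.0665,-0.12,0,0.1,0.0175,-0.0665,-0.16,0,0.1,0.0175,-0.0665,-0.17,0,0.1,0.0175,-0.0665,-0.17,0,0.1,0.0175,-0.0665,-0.17,0,0.1]
}}

```text
t: 17.85
eef_pos: [593.8, -359.0, 31.0]
tcp_rot: [-3.141, 0.0, -3.141]
ft_force: [0.1, -0.7, 0.2]
opening: 0.225
grip_force: 30.0
```

Run:
```python
from h import *
p,d=read_camera("side")
cv2.imwrite("pics/a8.png",cv2.resize(p[210:310,270:370],(600,600)))
s=state();print(s["eef_pos"],s["opening"],s["ft_force"])
f=lambda X:(((proj("side",X)-[270,210])*6).round(0))
print("stand centre",f((593.5,-359,4)),"can bottom front",f((593.5,-370,s["eef_pos"][2]-14.5)))
```

```text
[ 593.98044669 -359.15538397   31.50127098] 0.22336439044251066 [-0.16965635 -0.14993837 -0.47778908]
stand centre [273. 440.] can bottom front [282. 424.]
```

View pics/a8.png

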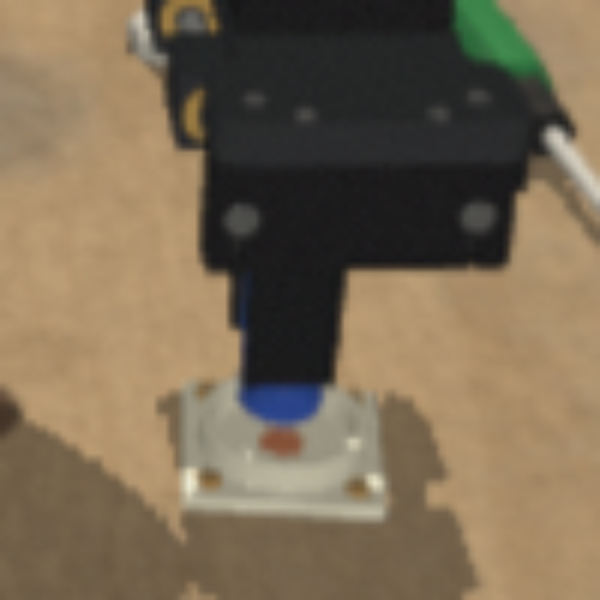

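The can (crop (281,423)) is about 2 mm left of ideal relative to the copper contact (280,443), allowing for parallax. Shifting +2 mm and lowering.

{"method": "servo_tool", "body": {
  "moves": [0.005,0,0,0,0.1,0.005,0,-0.008,0,0.1,0.005,0,-0.015,0,0.1,0.005,0,-0.022,0,0.1,0.005,0,-0.028,0,0.1,0.005,0,-0.03,0,0.1,0.005,0,-0.03,0,0.1,0.005,0,-0.03,0,0.1]
}}

```text
t: 18.57
eef_pos: [595.5, -359.0, 18.9]
tcp_rot: [3.142, 0.0, -3.141]
ft_force: [-1.4, 2.1, 6.5]
opening: 0.225
grip_force: 30.0
```

Seated. Release, lift and back off toward +z.

{"method": "servo_tool", "body": {
  "moves": [0,0,0,0,0.5,0,0,0,0,0.5,0,0,0,0,0.5,0,0,0,0,0.5,0,0,0.04,0,0.5,0,0,0.1,0,0.5,0,0,0.2,0,0.5,0,0,0.3,0,0.5,0,0,0.38,0,0.5,0,0,0.4,0,0.5,0,0,0.4,0,0.5,0,0,0.4,0,0.5]
}}

```text
t: 19.57
eef_pos: [595.2, -358.8, 177.5]
tcp_rot: [3.141, -0.0, -3.141]
ft_force: [-0.3, 0.7, -0.6]
opening: 0.498
grip_force: 0.0
```

Run:
```python
from h import *
p,d=read_camera("side")
cv2.imwrite("pics/a9.png",cv2.resize(p[140:310,190:360],(600,600)))
s=state();print(s["eef_pos"],s["opening"],s["ft_force"])
```

```text
[ 594.9586286 -358.6429377  176.5103894] 0.5005908251714549 [ 0.23793484  0.52360649 -0.6273906 ]
```

View pics/a9.png

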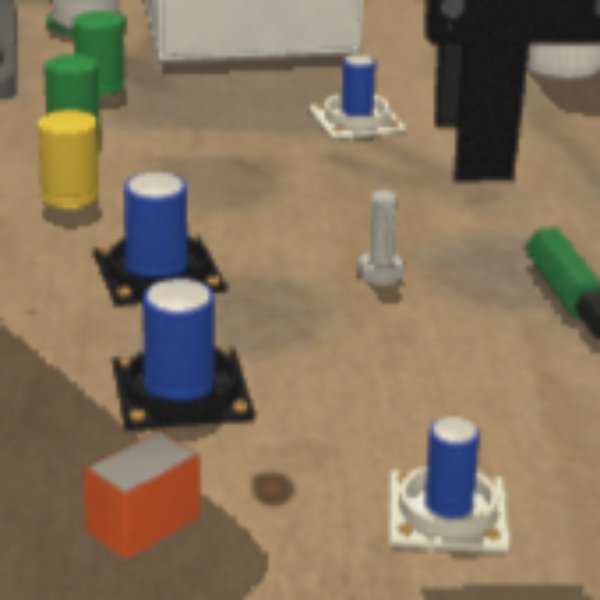

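All four cans stand upright in their cups: large at (156,225) and (179,340), small at (359,85) and (452,467). The bolt (382,240) and relay (142,495) have not moved.

```bash
python3 -c "
from cell import *
print(job_done())"
```

```text
the job is handed in; nothing more can be done
None
```

The job is handed in: in the last picture all four blue capacitors stood upright in their own stands, large ones placed first, with the relay and bolt unmoved; the handed-in run returned no verdict.

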